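Load the four-cell glass carrier: low glasses, then tall ones

ROBOT

A 6-joint arm with a two-finger parallel gripper is mounted at the origin on a cart in front of the work surface, level with it; the furniture and walls round the work are solid. World frame = base frame: x ahead of the robot, y to its left, z up, the work surface at z = 0. Lengths are in mm, angles in rad, forces in N, time in s.
With the tool pointing down it reaches from about 275 to 750 mm from the base axis. Payload 10.2 kg.
Tool frame: the origin (TCP) lies midway between the tips of the shut fingers; the grasp point (between the pads) lies 19 mm behind it; x points along the fingers, y is the direction in which the jaws open and shut, and the axes are right-handed (so a half turn about x gives the same grasp; the last joint's range is limited). The gripper opens to 85 mm and grips with 20 to 120 N. Pads are 22 mm wide; open, the fingers measure 114 mm over their backs; the gripper's body (76 mm by 85 mm) begins 54 mm behind the grasp point. The pads swing forward as they close: fully open they stand 13 mm farther back than shut.
Start: joints at [-1.326, 0.313, 1.498, -0, 1.331, -0.223], TCP at [236.724, -468.607, 210.594] pointing down, gripper open.
Joint ranges: [-2.94, 2.94], [-0.97, 2.17], [0.19, 2.56], [-1.23, 4.37], [0.02, 3.11], [-2.88, 2.88]. Speed limits (rad/s): [2.39, 2.39, 3.01, 3.14, 3.14, 3.14].

INTERFACE

Orientations are given as a unit quaternion [w, x, y, z].
In Python, from rig import ctrl gives the robot as it stands.
- The arm moves only by the tool arm_command, never from a script. Its argument "plan" is a list of rows, each a list of 5 numbers: the shift along the tool's x, y, z in m, then the turn about the tool's x in rad, then the opening, from 0 (shut) to 1 (fully open). A call has 1 to 12 rows; each row shifts and turns the commanded pose from where the row before left it, along the tool's axes as they then stand; what a row does not reach is not made up. A row lasts 1/8 s, in which the tool goes at most 62.5 mm and 10.7 degrees, less where a joint would pass 70% of its speed; a pose out of reach is approached as far as the arm can. A call with a gripper value outside its range is refused whole. The fingers move at their own pace and stop on an object; "squeeze" is the grip in N (left out, the last holds). Time passes only in rows, so rows that do not move let the fingers close. It gives the time, the measured TCP pose, the force and the opening at its end, in the units of the state.
- ctrl.sense(): the state, without advancing time (a new reading comes with each control period).
- ctrl.capture(name): name is "scene" or "top" or "wrist"; returns a dict with "color" (480x640x3 uint8, red, green, blue), "fx", "fy", "cx", "cy" (pixels), "k1" (the pictures are not rectified: a ray, as slopes to the right and down, at radius r is drawn at 1 + k1 r^2 times it, then the intrinsics apply), "xyz" and "orientation" of the camera in the world; the wrist camera has in their place "hand_eye" (4x4, takes a point from camera to tool coordinates, whose origin is the TCP and whose axes are the tool frame's). Camera axes: x right, y up, looking along -z (the intrinsics and any distortion apply to the point x, -y, -z); pixel columns grow to the right and rows downward; lengths in mm; the calibration is good to about 2 mm. A picture is of the moment at which its call begins: read the wrist's pose just before it. There is no depth.
- ctrl.finish_job(): hands the job in, once; it reports no verdict.
Trained networks look in the newest picture that a camera, given by its name, has taken for a name from the list of things; names that differ only in an ending like _2 or _b are one class to them, and where a whole thing is asked for, a point or a joint stands for the part that bears it (a point fixed in the world has none). Each returns a list of dicts, best first, with "score" (0 to 1); they miss things now and then, are a little off and sometimes report something else, mostly with a low value. They report only what shows in the picture. A call takes as long as a camera call.
- ctrl.spot_in(camera, query): "uv" ([column, row] in pixels, amid what is visible of it).
- ctrl.regions_of(camera, query): "mask" (480x640 bool, what is visible of it) and "uv" ([column, row] in pixels, amid what is visible of it).
- ctrl.place_of(camera, query): "uv" ([column, row] in pixels: a listed point, or the origin of a listed thing).
The state is a dict: "time_s": time; "joints": joint angles; "dq": joint speeds; "tau": joint torques, N m; "eef_pos": TCP position; "ee_rot": TCP orientation; "force": force on the tool from outside, world axes, zero at the start; "wrist_torque": the same for the moment, N m; "grip_width": opening from 0.0 (shut) to 1.0 (fully open).
Only numpy, scipy, OpenCV 4.12 (cv2) and the standard library are available. Lean on these libraries where they do the work, as an engineer would, in place of code of your own. Each camera call takes 0.05 s, during which the arm holds its last target.

TASK

Load the four clear drinking glasses that stand on the white worktop beside the sink (not those in the dark corner on the right) into the wooden four-cell carrier, one to a cell, each standing upright flat on the bottom of its cell. First put the two low glasses into the two cells on the side away from the carrier's handle; when both are in, put the two tall glasses into the two cells on the handle side. Leave the red mug and the yellow and blue cups where they are.

Things in the scene. Friction and masses are not known exactly. Their poses are not given: they have to be found in the camera images.
- carrier: fixed wooden box, 180 x 180 mm, 4 cells, bar handle outside its +x wall (bar along y, out to x = 122 mm, top 58 mm up). Origin: centre of underside, on the worktop; z up. Walls and dividers 4 mm thick, tops 36 mm and cell floors 4 mm over the worktop. Cells 84 mm square, centres at x, y = +-44 mm: x = +44 is the handle side (tall glasses), x = -44 the far side (low glasses); y is free to choose
- tall_1_center (a point): one of the two tall clear drinking glasses, a clear upright cylinder about 62 mm across and 148 mm high, standing on the white worktop beside the sink; 0.14 to 0.28 kg; it may be gripped from above by its sides. This point is on its axis half-way up (74 mm over its underside); z up along its axis, yaw without meaning
- tall_2_center (a point): one of the two tall clear drinking glasses, a clear upright cylinder about 62 mm across and 152 mm high, standing on the white worktop beside the sink; 0.14 to 0.28 kg; it may be gripped from above by its sides. This point is on its axis half-way up (76 mm over its underside); z up along its axis, yaw without meaning
- low_1_center (a point): one of the two low clear drinking glasses, a clear upright cylinder about 67 mm across and 95 mm high, standing on the white worktop beside the sink; 0.14 to 0.28 kg; it may be gripped from above by its sides. This point is on its axis half-way up (47.5 mm over its underside); z up along its axis, yaw without meaning
- low_2_center (a point): one of the two low clear drinking glasses, a clear upright cylinder about 68 mm across and 92 mm high, standing on the white worktop beside the sink; 0.14 to 0.28 kg; it may be gripped from above by its sides. This point is on its axis half-way up (46 mm over its underside); z up along its axis, yaw without meaning
- red_mug: red stoneware mug with a cream rim band and a handle, 84 x 119 x 95 mm, a bystander to be left alone; origin under it on the worktop
- yellow_cup: yellow plastic cup standing upside down, 56 mm across, 78 mm high, a bystander to be left alone; origin under its centre on the worktop
- blue_cup: blue plastic cup, open at the top, 64 mm across, 62 mm high, a bystander to be left alone; origin under its centre on the worktop

How it is judged:
By the outcome, as a careful person would: the job done as asked, in the order asked, and still so for the second after the job is handed in, with the robot touching nothing.
It also fails if it takes over 104 s, if anything falls off the work surface, if the arm or the gripper's body presses on something with over 40 N, if the wrist force passes 120 N, or if a joint passes its speed limit or range.

## Working session

There is one attempt and no reset: what is moved stays moved. The work goes in short steps, Python scripts to look and compute and a tool call to move; the robot and the scene stay as the last step left them, time stands still between calls to the robot, and variables do not carry over. Pictures are saved under pics/ and viewed, and the job is handed in when it is done.

Besides the shell and the picture viewer there is one more tool, called after ">>>" as name([rows], argument=value, ...), one row to a line, values as JSON. arm_command: Moves the arm, as the interface text tells. Its arguments: {"type":"object","properties":{"plan":{"type":"array"},"squeeze":{"type":"number"}},"required":["plan"]}

```bash
ls; mkdir -p pics
python3 - <<'E'
from rig import ctrl
import cv2
print(ctrl.sense())
for n in ["scene","top","wrist"]:
    c=ctrl.capture(n); cv2.imwrite(f"pics/{n}0.png",c["color"][:,:,::-1])
    print(n,{k:v for k,v in c.items() if k!="color"})
    for q in ["tall_1_center","low_1_center","carrier","red_mug","yellow_cup","blue_cup"]:
        print(q,[(round(d["score"],2),[round(float(x)) for x in d["uv"]]) for d in ctrl.place_of(n,q)])
E
```

```text
pics
{'time_s': 0.0, 'joints': array([-1.32639578e+00,  3.13449908e-01,  1.49847773e+00, -2.25924842e-05,
        1.33102162e+00, -2.23372426e-01]), 'dq': array([-6.21514529e-04,  7.39444771e-05,  1.74784819e-04, -1.83541825e-04,
        1.44987409e-03, -3.35790421e-04]), 'tau': array([ 1.44183591e-04, -4.12269545e+01, -2.59738898e+01, -2.01124121e-04,
        4.18698110e-03,  1.08441009e-05]), 'eef_pos': array([ 236.64277165, -468.29852119,  210.01985298]), 'ee_rot': array([-0.16340131, -0.68784099, -0.16436036,  0.68786659]), 'force': array([-0.36601063,  1.0931905 ,  0.30142906]), 'wrist_torque': array([0.04026775, 0.00290697, 0.03903565]), 'grip_width': 0.9945889849554808}
scene {'fx': 598.1740662568612, 'fy': 598.1740662568612, 'cx': 315.0862812648428, 'cy': 248.4311933141097, 'k1': -0.028841924970068405, 'xyz': array([250.59794683, 664.02583577, 900.50756862]), 'orientation': array([-0.24877434, -0.09585801,  0.3166344 ,  0.91031051])}
tall_1_center [(0.79, [339, 371])]
low_1_center [(0.62, [379, 297])]
carrier [(0.95, [385, 202])]
red_mug [(0.71, [211, 274])]
yellow_cup [(0.93
[... 394 characters left out ...]
 328])]
carrier [(0.74, [428, 254])]
red_mug [(0.77, [249, 172])]
yellow_cup [(0.67, [308, 173])]
blue_cup [(0.56, [357, 148])]
wrist {'fx': 379.35807445618457, 'fy': 379.35807445618457, 'cx': 316.8276755757299, 'cy': 243.94122436248102, 'k1': -0.07577215316251391, 'hand_eye': array([[ 1.09522114e-03,  3.26318714e-01, -9.45259169e-01,
        -1.64577193e+02],
       [ 9.99998661e-01, -1.50638189e-03,  6.38617522e-04,
        -5.06392156e-01],
       [-1.21552845e-03, -9.45258604e-01, -3.26319927e-01,
        -8.45627591e+01],
       [ 0.00000000e+00,  0.00000000e+00,  0.00000000e+00,
         1.00000000e+00]])}
tall_1_center []
low_1_center []
carrier []
red_mug []
yellow_cup []
blue_cup []
```

View pics/scene0.png

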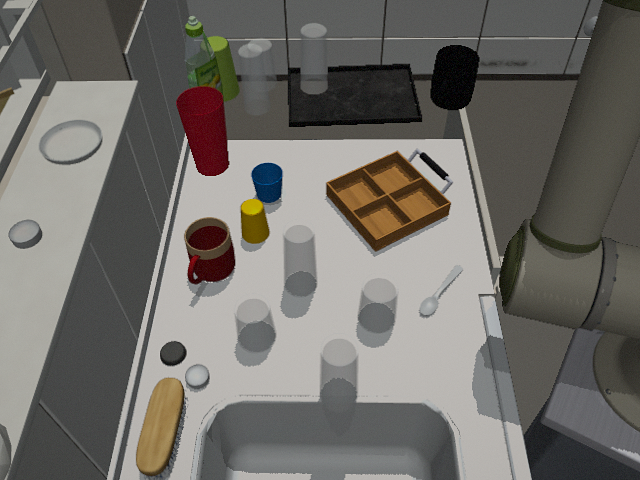

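View pics/top0.png

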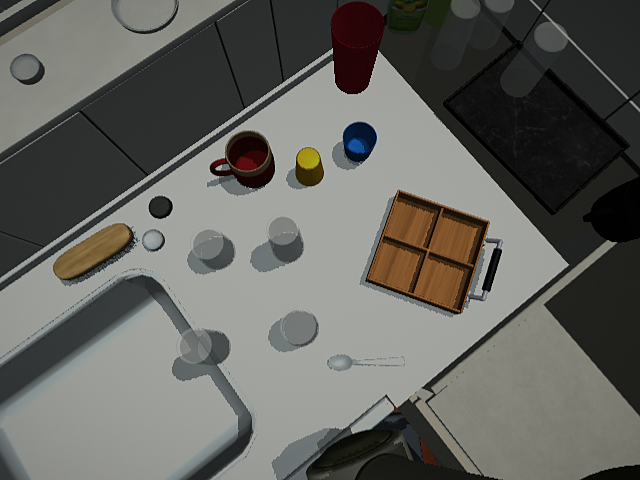

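View pics/wrist0.png

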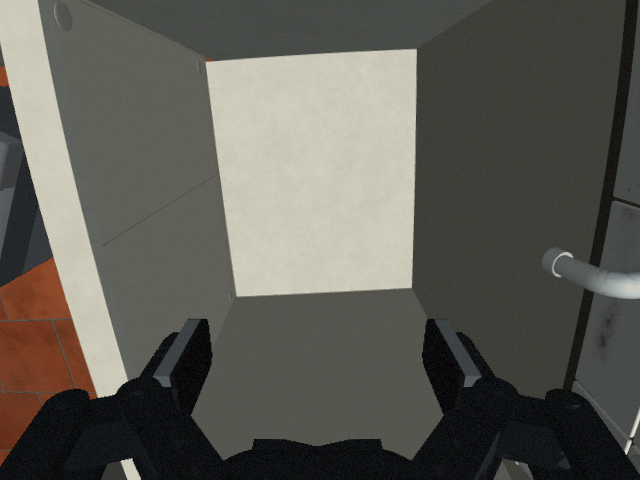

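```bash
cat > h.py <<'E'
import numpy as np, cv2
from scipy.spatial.transform import Rotation as R
def rot(q): return R.from_quat([q[1],q[2],q[3],q[0]]).as_matrix()
def campose(c,s=None):
    if "xyz" in c: return rot(c["orientation"]),np.array(c["xyz"])
    T=c["hand_eye"]; Rt=rot(s["ee_rot"]); return Rt@T[:3,:3], Rt@T[:3,3]+s["eef_pos"]
def proj(c,P,s=None):
    Rc,t=campose(c,s); p=(np.atleast_2d(P)-t)@Rc
    a=p[:,0]/-p[:,2]; b=-p[:,1]/-p[:,2]; f=1+c["k1"]*(a*a+b*b)
    return np.c_[c["fx"]*a*f+c["cx"],c["fy"]*b*f+c["cy"]]
def ray(c,uv,z,s=None):
    Rc,t=campose(c,s); a0=np.array([(uv[0]-c["cx"])/c["fx"],(uv[1]-c["cy"])/c["fy"]]);a=a0.copy()
    for _ in range(10): a=a0/(1+c["k1"]*(a@a))
    d=Rc@np.array([a[0],-a[1],-1]); return t+d*(z-t[2])/d[2]
def cyl(x,y,r,h,z0=0):
    th=np.linspace(0,2*np.pi,40); 
    return np.vstack([np.c_[x+r*np.cos(th),y+r*np.sin(th),0*th+z] for z in (z0,z0+h)])
def sil(c,P,s=None):
    m=np.zeros((480,640),np.uint8); cv2.fillConvexPoly(m,cv2.convexHull(np.round(proj(c,P,s)*16).astype(np.int32)),1,shift=4); return m>0
E
python3 - <<'E'
from rig import ctrl
from h import *
import pickle
from scipy.optimize import minimize
D={}
for n in ["scene","top"]:
    c=ctrl.capture(n); D[n]=(c,{})
    for q in ["tall_1_center","low_1_center","carrier","red_mug","yellow_cup","blue_cup"]:
        r=ctrl.regions_of(n,q); p=ctrl.place_of(n,q); sp=ctrl.spot_in(n,q)
        D[n][1][q]=(r,p,sp)
        print(n,q,[(round(d["score"],2),np.round(d["uv"]),d["mask"].sum()) for d in r],[(round(d["score"],2),np.round(d["uv"])) for d in p],[(round(d["score"],2),np.round(d["uv"])) for d in sp])
pickle.dump(D,open("d.pkl","wb"))
E
```

```text
scene tall_1_center [] [(0.63, array([338., 373.]))] [(0.57, array([338., 373.]))]
scene low_1_center [(0.64, array([381., 300.]), np.int64(2032))] [(0.61, array([380., 301.]))] [(0.57, array([379., 301.]))]
scene carrier [(0.68, array([391., 199.]), np.int64(7751)), (0.55, array([255., 222.]), np.int64(1100))] [(0.78, array([387., 204.]))] [(0.84, array([387., 199.]))]
scene red_mug [(0.74, array([208., 249.]), np.int64(2827))] [(0.61, array([209., 277.])), (0.32, array([254., 236.]))] [(0.97, array([209., 249.])), (0.47, array([266., 182.]))]
scene yellow_cup [(0.95, array([255., 224.]), np.int64(1040))] [(0.63, array([255., 236.]))] [(0.79, array([255., 224.]))]
scene blue_cup [(0.64, array([268., 182.]), np.int64(1049))] [(0.7, array([266., 196.]))] [(0.75, array([267., 184.])), (0.72, array([338., 373.]))]
top tall_1_center [(0.9, array([200., 346.]), np.int64(1560))] [(0.67, array([202., 348.]))] [(0.69, array([202., 348.]))]
top low_1_center [(0.84, array([295., 327.]), np.int64(1176))] [(0.97, array([300., 326.]))] [(0.61, array([298., 326.]))]
top carrier [(0.75, array([430., 254.]), np.int64(10351))] [] [(0.77, array([431., 255.]))]
top red_mug [(0.61, array([251., 162.]), np.int64(2426))] [(0.76, array([249., 172.]))] [(0.6, array([250., 160.]))]
top yellow_cup [(0.97, array([310., 168.]), np.int64(897))] [(0.94, array([310., 174.]))] [(0.92, array([311., 167.]))]
top blue_cup [(0.71, array([358., 140.]), np.int64(1016))] [(0.77, array([359., 149.]))] []
```

```bash
cat > ov.py <<'E'
import pickle,sys
from h import *
D=pickle.load(open("d.pkl","rb"))
cs,ct=D["scene"][0],D["top"][0]
for nm,us,ut,z in [("TA",(338,373),(202,348),75),("TB",(300,262),(286,238),75),("LA",(380,300),(299,326),47),("LB",(255,326),(211,249),47)]:
    print(nm,ray(cs,us,z).round(1),ray(ct,ut,z).round(1))
# carrier: picks of outer top corners (z=36)
for c,pk in [(cs,[(328,191),(398,153),(451,204),(377,248)]),(ct,[(398,191),(489,221),(461,313),(367,279)])]:
    P=np.array([ray(c,u,36)[:2] for u in pk]); print(P.round(1),P.mean(0))
E
python3 ov.py
```

```text
TA [447.4 295.1  75. ] [446.3 292.1  75. ]
TB [608.7 144.2  75. ] [614.7 131.6  75. ]
LA [459.8 127.3  47. ] [462.1 128.6  47. ]
LB [615.1 277.7  47. ] [618.7 269.2  47. ]
[[ 671.4  -60.6]
 [ 599.1 -231.1]
 [ 444.9 -150.6]
 [ 519.7   20.5]] [ 558.77892298 -105.46782511]
[[ 685.7  -84.7]
 [ 606.3 -242.2]
 [ 447.3 -158.7]
 [ 529.3   -2.3]] [ 567.12656672 -122.00107832]
```

Run:
```python
import pickle,cv2
D=pickle.load(open("d.pkl","rb"))
def crop(n,x,y,w,h,o):
    im=D[n][0]["color"][y:y+h,x:x+w,::-1]; im=cv2.resize(im,None,fx=4,fy=4,interpolation=cv2.INTER_CUBIC); cv2.imwrite(o,im)
crop("scene",220,210,200,150,"pics/s_a.png");crop("top",160,200,200,150,"pics/t_a.png");crop("top",340,170,190,150,"pics/t_c.png");crop("scene",310,140,160,120,"pics/s_c.png")
```

```text
(no output)
```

View pics/s_a.png

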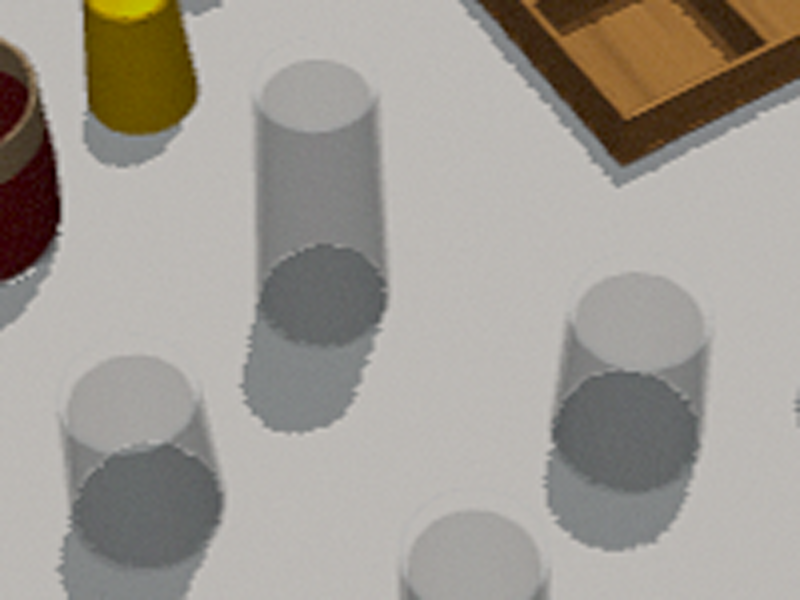

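View pics/t_a.png

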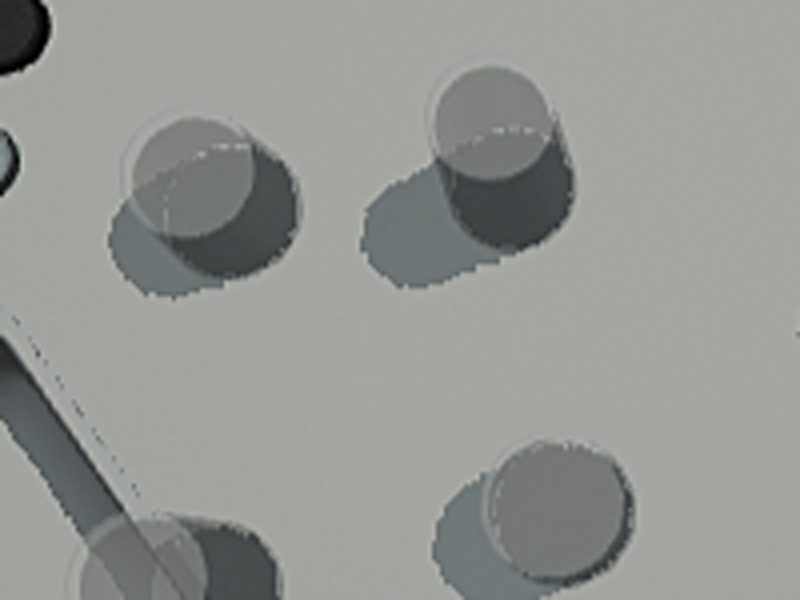

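View pics/t_c.png

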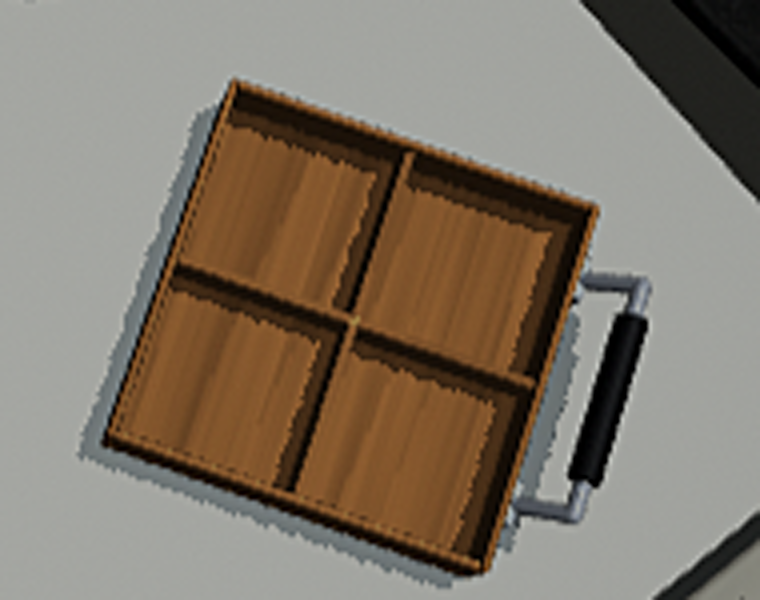

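View pics/s_c.png

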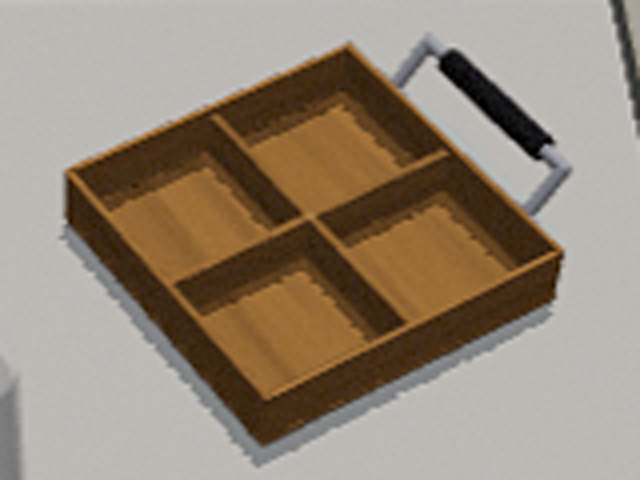

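```bash
cat > ov.py <<'E'
import pickle,sys
from h import *
D=pickle.load(open("d.pkl","rb"))
cs,ct=D["scene"][0],D["top"][0]
for nm,us,ut in [("TB",(300.6,283.8),(287,247.5)),("LA",(376.5,317.8),(301,328.5)),("LB",(257,336.2),(218,252.8))]:
    print(nm,ray(cs,us,0).round(1),ray(ct,ut,0).round(1))
loc=np.array([[-90,90],[90,90],[90,-90],[-90,-90]])
for c,pk in [(cs,[(327,182.5),(397,151),(451,204),(376,239.5)]),(ct,[(399,190.5),(489.5,221),(461,313),(367,280)])]:
    P=np.array([ray(c,u,36)[:2] for u in pk]); print(P.round(1).tolist(),P.mean(0))
    M=P-P.mean(0)
    for L in (loc,np.roll(loc,1,0)):
        U,S,V=np.linalg.svd(M.T@L); 
        if np.linalg.det(U@V)>0:
            Rm=U@V; print(S,np.degrees(np.arctan2(Rm[1,0],Rm[0,0])), (M-L@Rm.T).round(1).tolist())
E
python3 ov.py
```

```text
TB [613.7 139.3   0. ] [613.3 135.8   0. ]
LA [459.5 134.3   0. ] [459.3 127.7   0. ]
LB [620.5 271.6  -0. ] [620.3 266.6   0. ]
[[685.2, -80.2], [603.7, -235.7], [444.9, -150.6], [530.6, 3.3]] [ 566.09512265 -115.8226919 ]
[32025.19773358 31646.49972502] -118.33387875252248 [[-2.9, -0.9], [1.1, 2.1], [0.8, 1.7], [1.0, -2.8]]
[32025.19773358 31646.49972502] 151.66612124747752 [[-2.9, -0.9], [1.1, 2.1], [0.8, 1.7], [1.0, -2.8]]
[[686.4, -86.8], [606.1, -243.1], [447.3, -158.7], [527.5, -2.1]] [ 566.82879331 -122.66733292]
[32467.84717532 31585.98858043] -117.58533109369485 [[-1.9, -2.2], [1.2, 1.0], [1.9, 2.0], [-1.2, -0.8]]
[32467.84717532 31585.98858043] 152.4146689063052 [[-1.9, -2.2], [1.2, 1.0], [1.9, 2.0], [-1.2, -0.8]]
```

```bash
cat > go.py <<'E'
import sys
from rig import ctrl
from h import *
# usage: go.py x y z jawangle(deg, tool y in world)
s=ctrl.sense(); Rt=rot(s["ee_rot"]); print("t",s["time_s"],"pos",s["eef_pos"].round(1),"jaw",np.degrees(np.arctan2(Rt[1,1],Rt[0,1])).round(2),"xaxis",Rt[:,0].round(3),"j",s["joints"].round(2),"F",s["force"].round(1),"g",round(s["grip_width"],3))
if len(sys.argv)>3:
    t=np.array([float(a) for a in sys.argv[1:4]]); print("delta tool m (current axes)",((Rt.T@(t-s["eef_pos"]))/1000).round(4))
    if len(sys.argv)>4:
        a=np.radians(float(sys.argv[4])); yt=np.array([np.cos(a),np.sin(a),0])
        turn=np.arctan2(yt@Rt[:,2],yt@Rt[:,1]); print("turn",turn.round(4),"deg",np.degrees(turn).round(1))
        Rn=Rt@R.from_rotvec([turn,0,0]).as_matrix(); print("delta after turn",((Rn.T@(t-s["eef_pos"]))/1000).round(4))
E
python3 go.py 460 128 230 -117.6; python3 go.py 460 128 230 62.4
```

```text
t 2.95 pos [ 236.7 -468.6  210.6] jaw -63.2 xaxis [ 0.  0. -1.] j [-1.33  0.31  1.5   0.    1.33 -0.22] F [0.8 0.5 0. ] g 0.999
delta tool m (current axes) [-0.0194 -0.4318 -0.4683]
turn 0.9495 deg 54.4
delta after turn [-0.0194 -0.6321  0.0785]
t 2.95 pos [ 236.7 -468.6  210.6] jaw -63.2 xaxis [ 0.  0. -1.] j [-1.33  0.31  1.5   0.    1.33 -0.22] F [0.8 0.5 0. ] g 0.999
delta tool m (current axes) [-0.0194 -0.4318 -0.4683]
turn -2.1921 deg -125.6
delta after turn [-0.0194  0.6321 -0.0785]
```

>>> arm_command([
  [-0.0016, -0.036, -0.039, 0, 1],
  [-0.0016, -0.036, -0.039, 0, 1],
  [-0.0016, -0.036, -0.039, 0, 1],
  [-0.0016, -0.036, -0.039, 0, 1],
  [-0.0016, -0.036, -0.039, 0, 1],
  [-0.0016, -0.036, -0.039, 0, 1],
  [-0.0016, -0.036, -0.039, 0, 1],
  [-0.0016, -0.036, -0.039, 0, 1],
  [-0.0016, -0.036, -0.039, 0, 1],
  [-0.0016, -0.036, -0.039, 0, 1],
  [-0.0016, -0.036, -0.039, 0, 1],
  [-0.0016, -0.036, -0.039, 0, 1],
], squeeze=50)

```text
time_s: 4.45
eef_pos: [460.0, 129.9, 230.0]
ee_rot: [0.164, 0.688, 0.164, -0.688]
force: [0.3, -0.6, 0.1]
grip_width: 1.001
```

>>> arm_command([
  [0, 0, 0, -0.1827, 1],
  [0, 0, 0, -0.1827, 1],
  [0, 0, 0, -0.1827, 1],
  [0, 0, 0, -0.1827, 1],
  [0, 0, 0, -0.1827, 1],
  [0, 0, 0, -0.1827, 1],
  [0, 0, 0, -0.1827, 1],
  [0, 0, 0, -0.1827, 1],
  [0, 0, 0, -0.1827, 1],
  [0, 0, 0, -0.1827, 1],
  [0, 0, 0, -0.1827, 1],
  [0, 0, 0, -0.1827, 1],
])

```text
time_s: 5.95
eef_pos: [459.6, 128.0, 229.8]
ee_rot: [0.687, 0.167, 0.687, -0.166]
force: [-0.7, 1.0, -0.2]
grip_width: 1.001
```

```bash
cat > wr.py <<'E'
import sys,pickle
from rig import ctrl
from h import *
# usage: wr.py name x,y,r,h[,z0] ... overlays cylinders
s=ctrl.sense(); c=ctrl.capture("wrist"); pickle.dump((s,c),open(f"pics/{sys.argv[1]}.pkl","wb"))
im=c["color"][:,:,::-1].copy()
cv2.imwrite(f"pics/{sys.argv[1]}_raw.png",im)
for a in sys.argv[2:]:
    v=[float(q) for q in a.split(",")]
    P=proj(c,cyl(*v),s)
    for k in (0,40): cv2.polylines(im,[P[k:k+40].round().astype(np.int32)],True,(0,0,255) if k==0 else (0,200,0),1)
cv2.imwrite(f"pics/{sys.argv[1]}.png",im)
E
python3 go.py 460 128 230 62.4; python3 wr.py w1 459.5,131,33.5,95 613.5,137.5,31,150 620.5,269,34,92
```

```text
t 5.95 pos [459.6 128.  229.8] jaw 62.76 xaxis [ 0.  0. -1.] j [ 0.03  0.19  1.6   0.    1.35 -1.07] F [-0.7  1.  -0.2] g 1.001
delta tool m (current axes) [-0.0002  0.0002  0.0003]
turn 0.0064 deg 0.4
delta after turn [-0.0002  0.0002  0.0003]
```

View pics/w1.png

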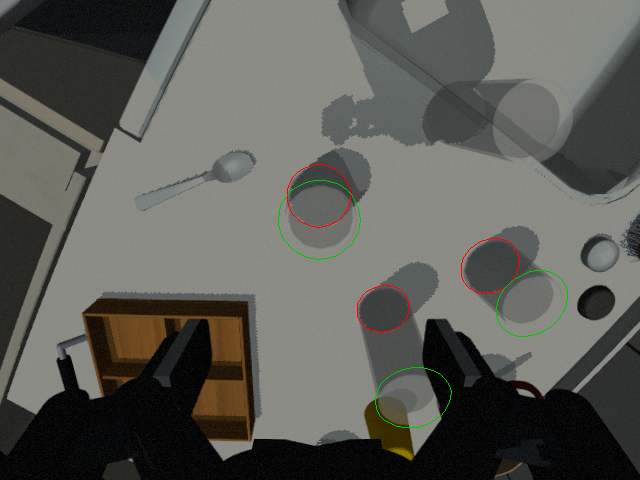

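Run:
```python
import cv2
im=cv2.imread("pics/w1.png"); im2=cv2.imread("pics/w1_raw.png")
a=cv2.resize(im[140:270,260:385],None,fx=4,fy=4); b=cv2.resize(im2[140:270,260:360],None,fx=3,fy=4)
cv2.imwrite("pics/z1.png",a); cv2.imwrite("pics/z2.png",cv2.resize(im[220:345,340:540],None,fx=4,fy=4))
```

```text
(no output)
```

View pics/z1.png

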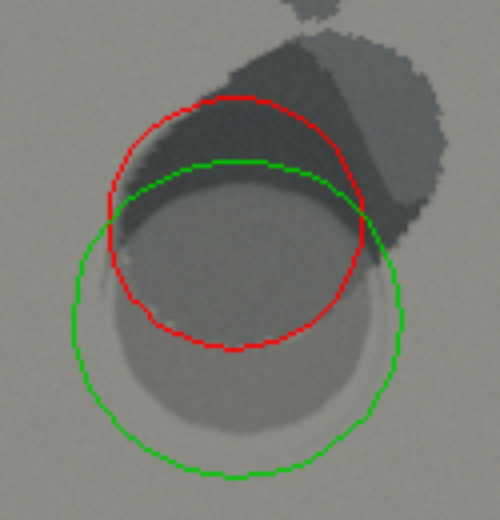

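View pics/z2.png

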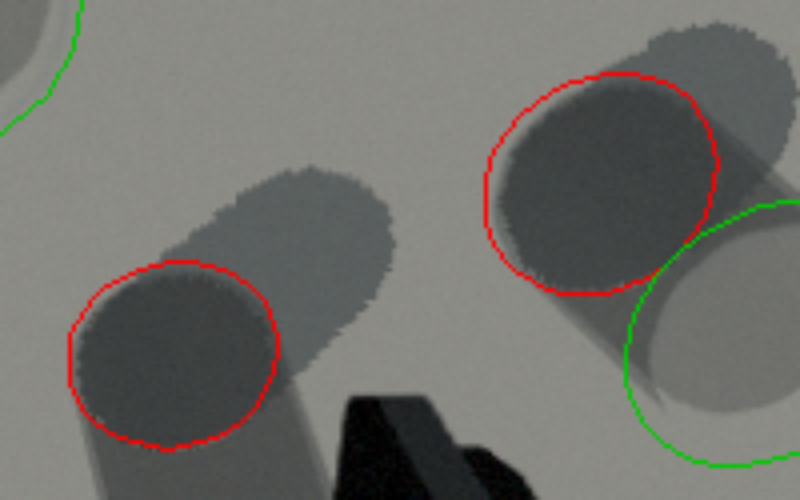

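```bash
python3 go.py 460.5 132.5 45
```

```text
t 6.0 pos [459.7 128.  229.8] jaw 63.18 xaxis [ 0.  0. -1.] j [ 0.03  0.19  1.6   0.    1.35 -1.08] F [0.1 0.1 1.1] g 1.005
delta tool m (current axes) [ 0.1848  0.0044 -0.0013]
```

>>> arm_command([
  [0.0, 0.0022, -0.0007, 0, 1],
  [0.035, 0.0022, -0.0006, 0, 1],
  [0.035, 0, 0, 0, 1],
  [0.035, 0, 0, 0, 1],
  [0.03, 0, 0, 0, 1],
  [0.025, 0, 0, 0, 1],
  [0.025, 0, 0, 0, 1],
])

```text
time_s: 6.88
eef_pos: [460.6, 132.7, 44.0]
ee_rot: [0.686, 0.17, 0.686, -0.17]
force: [0.3, -0.6, 0.1]
grip_width: 0.999
```

```bash
python3 go.py 460.5 132.5 45; python3 wr.py w2 460.5,132.5,33.5,95
```

```text
t 6.875 pos [460.6 132.7  44. ] jaw 62.19 xaxis [ 0.  0. -1.] j [ 0.04  0.43  1.83  0.    0.89 -1.05] F [ 0.3 -0.6  0.1] g 0.999
delta tool m (current axes) [-0.001  -0.0002 -0.    ]
```

View pics/w2.png

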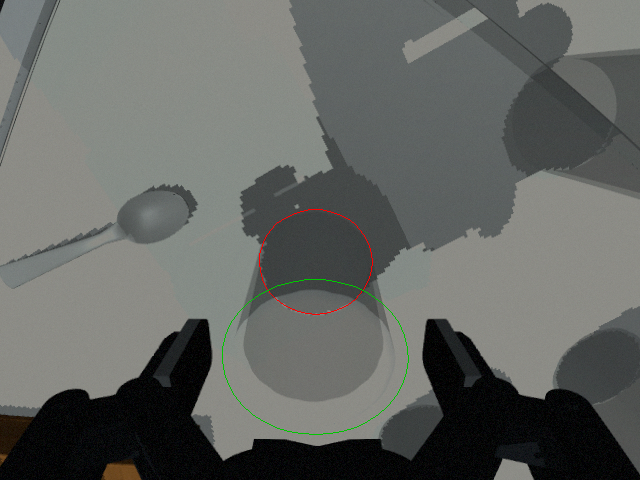

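>>> arm_command([
  [0, 0, 0, 0, 0.5],
  [0, 0, 0, 0, 0.5],
  [0, 0, 0, 0, 0.5],
  [0, 0, 0, 0, 0.5],
], squeeze=50)

```text
time_s: 7.42
eef_pos: [461.5, 132.5, 46.1]
ee_rot: [0.688, 0.169, 0.686, -0.169]
force: [-0.6, -0.9, 6.5]
grip_width: 0.69
```

```bash
python3 go.py 460.5 132.5 215
```

```text
t 7.425 pos [461.5 132.5  46.1] jaw 62.39 xaxis [ 0.003  0.    -1.   ] j [ 0.04  0.42  1.83 -0.    0.89 -1.05] F [-0.6 -0.9  6.5] g 0.69
delta tool m (current axes) [-0.1689 -0.0003 -0.0004]
```

```bash
python3 wr.py w3 460.5,132.5,33.5,95
```

```text
(no output)
```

View pics/w3.png

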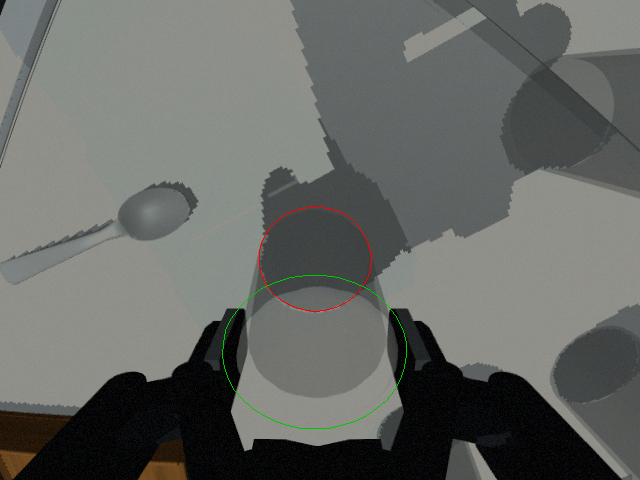

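>>> arm_command([
  [-0.02, 0, 0, 0, 0.5],
  [-0.04, 0, 0, 0, 0.5],
  [-0.05, 0, 0, 0, 0.5],
  [-0.045, 0, 0, 0, 0.5],
  [0, 0, 0, 0, 0.5],
])

```text
time_s: 8.1
eef_pos: [461.9, 132.6, 203.1]
ee_rot: [0.689, 0.169, 0.684, -0.168]
force: [-0.2, -0.6, -3.1]
grip_width: 0.69
```

```bash
python3 go.py 548.1 -59.1 200 62.1
```

```text
t 8.1 pos [461.9 132.6 203.1] jaw 62.4 xaxis [ 0.007  0.    -1.   ] j [ 0.04  0.22  1.64  0.    1.27 -1.05] F [-0.2 -0.6 -3.1] g 0.69
delta tool m (current axes) [ 0.0036 -0.13    0.1652]
turn 0.0051 deg 0.3
delta after turn [ 0.0036 -0.1291  0.1659]
```

>>> arm_command([
  [0, -0.0185, 0.0236, 0.001, 0.5],
  [0, -0.0185, 0.0236, 0.001, 0.5],
  [0, -0.0185, 0.0236, 0.001, 0.5],
  [0, -0.0185, 0.0236, 0.001, 0.5],
  [0, -0.0185, 0.0236, 0, 0.5],
  [0, -0.0185, 0.0236, 0, 0.5],
  [0, -0.0185, 0.0236, 0, 0.5],
  [0, 0, 0, 0, 0.5],
])

```text
time_s: 9.1
eef_pos: [546.4, -60.3, 198.3]
ee_rot: [0.685, 0.171, 0.687, -0.171]
force: [0.0, 0.3, -1.6]
grip_width: 0.692
```

```bash
cat > wc.py <<'E'
import sys,pickle
from rig import ctrl
from h import *
# wc.py name cx cy yaw : overlay carrier
s=ctrl.sense(); c=ctrl.capture("wrist"); n=sys.argv[1]; pickle.dump((s,c),open(f"pics/{n}.pkl","wb"))
im=c["color"][:,:,::-1].copy(); cv2.imwrite(f"pics/{n}_raw.png",im)
cx,cy,yaw=map(float,sys.argv[2:5]); a=np.radians(yaw)
def W(x,y,z): return [cx+x*np.cos(a)-y*np.sin(a),cy+x*np.sin(a)+y*np.cos(a),z]
for L in ([(-90,-90),(90,-90),(90,90),(-90,90),(-90,-90)],[(-90,0),(90,0)],[(0,-90),(0,90)]):
    P=[]
    for i in range(len(L)-1):
        for t in np.linspace(0,1,20): P.append(W(*(np.array(L[i])*(1-t)+np.array(L[i+1])*t),36))
    cv2.polylines(im,[proj(c,np.array(P),s).round().astype(np.int32)],False,(0,0,255),1)
cv2.imwrite(f"pics/{n}.png",im)
E
python3 wc.py w4 566.5 -118.5 -117.9; python3 go.py 548.1 -59.1 200 62.1
```

```text
t 9.15 pos [546.  -59.2 198.5] jaw 62.11 xaxis [-0.002  0.001 -1.   ] j [-0.32  0.38  1.44  0.    1.33 -1.41] F [-0.4  0.4 -1.6] g 0.695
delta tool m (current axes) [-0.0015  0.0011  0.0018]
turn 0.0001 deg 0.0
delta after turn [-0.0015  0.0011  0.0018]
```

View pics/w4.png

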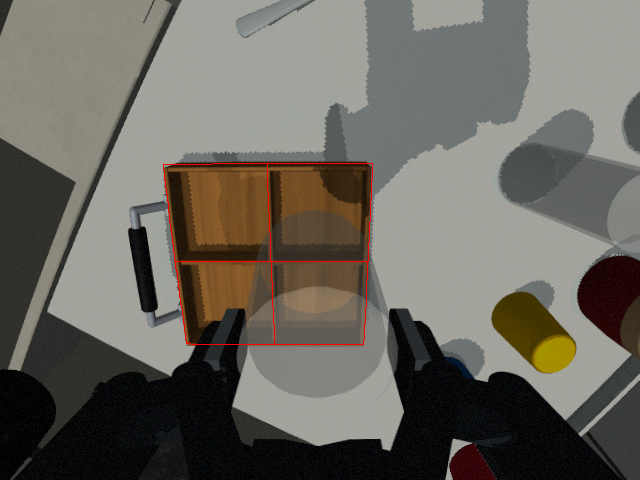

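```bash
python3 go.py 548.1 -59.1 200 62.1;python3 wr.py w5 546,-59.2,33.5,95,153.5 548.1,-59.1,33.5,95,4
python3 -c "
import cv2
im=cv2.imread('pics/w5.png'); cv2.imwrite('pics/w5z.png',cv2.resize(im[140:410,160:440],None,fx=2.2,fy=2.2))"
```

```text
t 9.15 pos [546.  -59.2 198.5] jaw 62.11 xaxis [-0.002  0.001 -1.   ] j [-0.32  0.38  1.44  0.    1.33 -1.41] F [-0.4  0.4 -1.6] g 0.695
delta tool m (current axes) [-0.0015  0.0011  0.0018]
turn 0.0001 deg 0.0
delta after turn [-0.0015  0.0011  0.0018]
```

View pics/w5z.png

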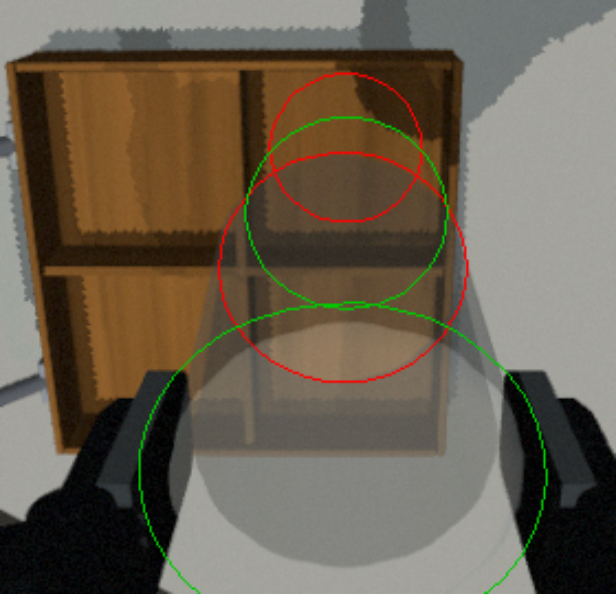

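>>> arm_command([
  [0.01, 0.0008, 0.0015, 0, 0.5],
  [0.03, 0, 0, 0, 0.5],
  [0.035, 0, 0, 0, 0.5],
  [0.03, 0, 0, 0, 0.5],
  [0.02, 0, 0, 0, 0.5],
  [0.015, 0, 0, 0, 0.5],
  [0, 0, 0, 0, 0.5],
  [0, 0, 0, 0, 0.5],
])

```text
time_s: 10.2
eef_pos: [548.6, -59.0, 60.5]
ee_rot: [0.687, 0.17, 0.686, -0.17]
force: [1.1, 0.1, -1.6]
grip_width: 0.694
```

```bash
python3 go.py 548.1 -59.1 50 62.1;python3 wr.py w6 547.5,-59,33.5,95,10
```

```text
t 10.2 pos [548.6 -59.   60.5] jaw 62.2 xaxis [ 0.001 -0.    -1.   ] j [-0.32  0.53  1.6   0.    1.01 -1.41] F [ 1.1  0.1 -1.6] g 0.694
delta tool m (current axes) [ 0.0105 -0.0004 -0.0004]
turn 0.0017 deg 0.1
delta after turn [ 0.0105 -0.0004 -0.0004]
```

View pics/w6.png

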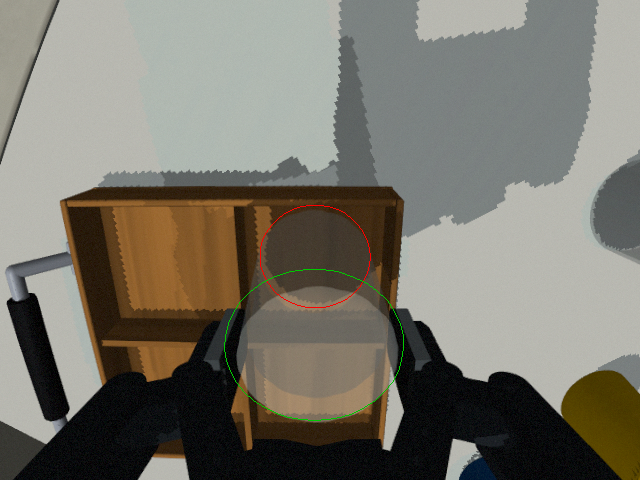

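>>> arm_command([
  [0.004, 0, 0, 0, 0.5],
  [0.003, 0, 0, 0, 0.5],
  [0.002, 0, 0, 0, 0.5],
  [0, 0, 0, 0, 0.5],
])

```text
time_s: 10.75
eef_pos: [548.1, -58.9, 50.6]
ee_rot: [0.686, 0.17, 0.686, -0.17]
force: [0.0, 0.1, -1.4]
grip_width: 0.7
```

>>> arm_command([
  [0.001, 0, 0, 0, 0.5],
  [0.001, 0, 0, 0, 0.5],
  [0, 0, 0, 0, 0.5],
])

```text
time_s: 11.12
eef_pos: [548.7, -59.2, 50.2]
ee_rot: [0.687, 0.17, 0.686, -0.17]
force: [-3.6, 0.6, 10.4]
grip_width: 0.693
```

>>> arm_command([
  [-0.0005, 0, 0, 0, 0.8],
  [0, 0, 0, 0, 0.9],
  [0, 0, 0, 0, 1],
  [0, 0, 0, 0, 1],
  [-0.015, 0, 0, 0, 1],
  [-0.03, 0, 0, 0, 1],
  [-0.04, 0, 0, 0, 1],
  [-0.04, 0, 0, 0, 1],
  [-0.04, 0, 0, 0, 1],
  [0, 0, 0, 0, 1],
])

```text
time_s: 12.38
eef_pos: [549.4, -59.3, 218.3]
ee_rot: [0.689, 0.17, 0.684, -0.17]
force: [0.8, 0.3, -0.5]
grip_width: 0.999
```

```bash
python3 go.py 620.5 269.5 215 62.1;python3 wr.py w7 548.5,-59,33.5,95,4
```

```text
t 12.375 pos [549.4 -59.3 218.3] jaw 62.2 xaxis [ 0.007 -0.002 -1.   ] j [-0.32  0.36  1.41  0.    1.36 -1.41] F [ 0.8  0.3 -0.5] g 0.999
delta tool m (current axes) [ 0.0031  0.324  -0.0905]
turn 0.0017 deg 0.1
delta after turn [ 0.0031  0.3238 -0.091 ]
```

View pics/w7.png

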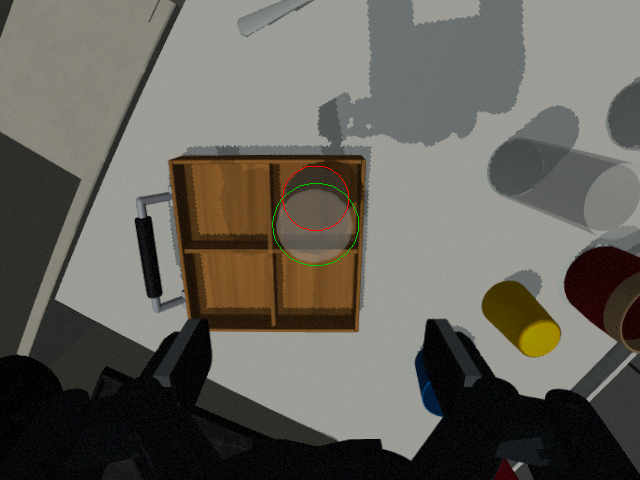

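>>> arm_command([
  [0, 0.0405, -0.0114, 0, 1],
  [0, 0.0405, -0.0114, 0, 1],
  [0, 0.0405, -0.0114, 0, 1],
  [0, 0.0405, -0.0114, 0, 1],
  [0, 0.0405, -0.0114, 0, 1],
  [0, 0.0405, -0.0114, 0, 1],
  [0, 0.0405, -0.0114, 0, 1],
  [0, 0.0405, -0.0114, 0, 1],
  [0, 0, 0, 0, 1],
])

```text
time_s: 13.55
eef_pos: [618.0, 272.6, 212.5]
ee_rot: [0.686, 0.169, 0.687, -0.169]
force: [-0.6, -0.2, 0.0]
grip_width: 1.002
```

```bash
python3 go.py 620.5 270 45 62.1;python3 wr.py w8 620.5,270,34,92 614,138,31,148 446.5,293,31,150
```

```text
t 13.55 pos [618.  272.6 212.5] jaw 62.37 xaxis [-0.002 -0.    -1.   ] j [ 0.24  0.67  0.95  0.    1.52 -0.85] F [-0.6 -0.2  0. ] g 1.002
delta tool m (current axes) [ 0.1675 -0.0009  0.0037]
turn 0.0047 deg 0.3
delta after turn [ 0.1675 -0.0009  0.0037]
```

View pics/w8.png

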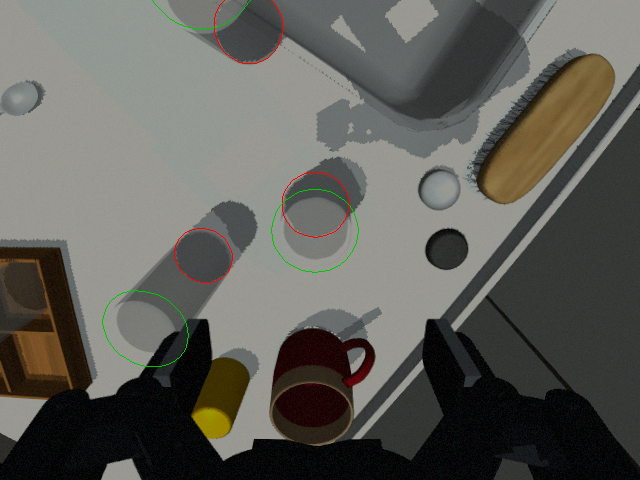

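```bash
python3 -c "
from h import *
import pickle
D=pickle.load(open('d.pkl','rb'))
for q in ['red_mug','yellow_cup','blue_cup']: print(q,[ray(D[n][0],D[n][1][q][1][0]['uv'],0).round() for n in D])
import cv2
im=cv2.imread('pics/w8.png'); cv2.imwrite('pics/w8z.png',cv2.resize(im[150:290,100:390],None,fx=2.7,fy=2.7))"
```

```text
red_mug [array([770., 212.,   0.]), array([774., 192.,   0.])]
yellow_cup [array([752.,  86.,   0.]), array([755.,  74.,   0.])]
blue_cup [array([792., -14.,   0.]), array([793., -28.,  -0.])]
```

View pics/w8z.png

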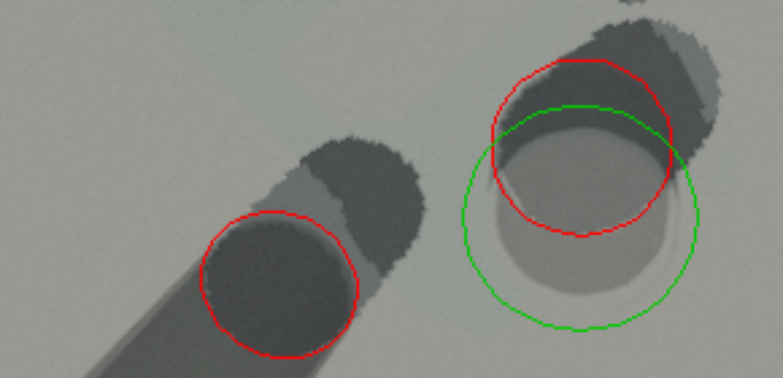

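>>> arm_command([
  [0.01, -0.0005, 0.003, 0, 1],
  [0.035, 0, 0, 0, 1],
  [0.035, 0, 0, 0, 1],
  [0.035, 0, 0, 0, 1],
  [0.03, 0, 0, 0, 1],
  [0.022, 0, 0, 0, 1],
  [0, 0, 0, 0, 1],
  [0, 0, 0, 0, 0.5],
  [0, 0, 0, 0, 0.5],
  [0, 0, 0, 0, 0.5],
  [0, 0, 0, 0, 0.5],
  [0, 0, 0, 0, 0.5],
])

```text
time_s: 15.1
eef_pos: [622.0, 268.3, 49.2]
ee_rot: [0.687, 0.17, 0.685, -0.17]
force: [-0.5, -0.8, 5.3]
grip_width: 0.663
```

```bash
python3 go.py 625.9 -100 220 62.1;python3 wr.py w9 620.5,270,34,92
```

```text
t 15.1 pos [622.  268.3  49.2] jaw 62.19 xaxis [ 0.003  0.    -1.   ] j [ 0.23  0.79  1.16 -0.    1.19 -0.85] F [-0.5 -0.8  5.3] g 0.663
delta tool m (current axes) [-0.1709 -0.3237  0.1757]
turn 0.0016 deg 0.1
delta after turn [-0.1709 -0.3234  0.1762]
```

View pics/w9.png

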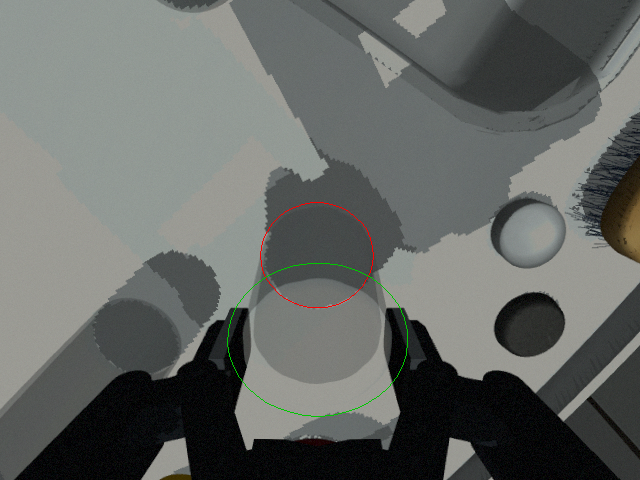

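>>> arm_command([
  [-0.015, 0, 0, 0, 0.5],
  [-0.035, 0, 0, 0, 0.5],
  [-0.045, 0, 0, 0, 0.5],
  [-0.045, 0, 0, 0, 0.5],
  [-0.035, 0, 0, 0, 0.5],
  [0, 0, 0, 0, 0.5],
])

```text
time_s: 15.9
eef_pos: [621.9, 268.6, 225.9]
ee_rot: [0.688, 0.171, 0.684, -0.169]
force: [0.8, 0.4, -3.0]
grip_width: 0.662
```

```bash
python3 go.py 625.9 -100 220 62.1
```

```text
t 15.9 pos [621.9 268.6 225.9] jaw 62.2 xaxis [ 0.006  0.001 -1.   ] j [ 0.24  0.66  0.93  0.    1.55 -0.85] F [ 0.8  0.4 -3. ] g 0.662
delta tool m (current axes) [ 0.0054 -0.3242  0.1754]
turn 0.0016 deg 0.1
delta after turn [ 0.0054 -0.3239  0.176 ]
```

>>> arm_command([
  [0, -0.0325, 0.0176, 0, 0.5],
  [0, -0.0325, 0.0176, 0, 0.5],
  [0, -0.0325, 0.0176, 0, 0.5],
  [0, -0.0325, 0.0176, 0, 0.5],
  [0, -0.0325, 0.0176, 0, 0.5],
  [0, -0.0325, 0.0176, 0, 0.5],
  [0, -0.0325, 0.0176, 0, 0.5],
  [0, -0.0325, 0.0176, 0, 0.5],
  [0, -0.0325, 0.0176, 0, 0.5],
  [0, -0.032, 0.0176, 0, 0.5],
  [0, 0, 0, 0, 0.5],
])

```text
time_s: 17.27
eef_pos: [624.6, -103.0, 220.4]
ee_rot: [0.685, 0.171, 0.687, -0.171]
force: [-0.4, 0.1, -2.3]
grip_width: 0.657
```

```bash
python3 go.py 625.9 -100 60 62.1; python3 wc.py w10 566.5 -118.5 -117.9
```

```text
t 17.275 pos [ 624.6 -103.   220.4] jaw 62.01 xaxis [-0.003  0.001 -1.   ] j [-0.35  0.56  1.11 -0.    1.48 -1.43] F [-0.4  0.1 -2.3] g 0.657
delta tool m (current axes) [0.1604 0.0034 0.0002]
turn -0.0016 deg -0.1
delta after turn [0.1604 0.0034 0.0002]
```

View pics/w10.png

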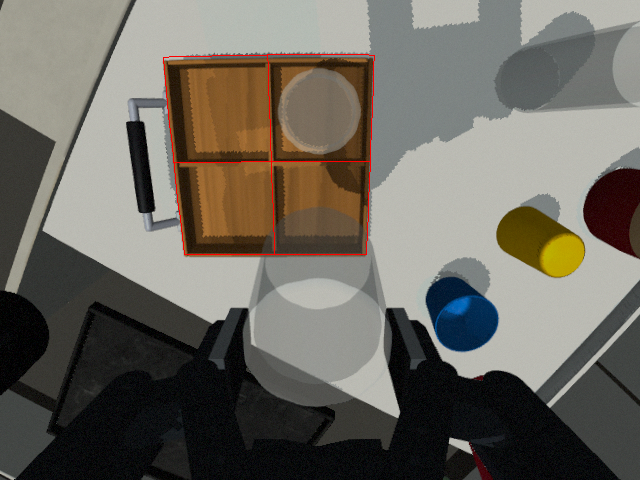

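>>> arm_command([
  [0.01, 0.0025, 0, 0, 0.5],
  [0.035, 0, 0, 0, 0.5],
  [0.035, 0, 0, 0, 0.5],
  [0.035, 0, 0, 0, 0.5],
  [0.025, 0, 0, 0, 0.5],
  [0.015, 0, 0, 0, 0.5],
  [0, 0, 0, 0, 0.5],
  [0, 0, 0, 0, 0.5],
])

```text
time_s: 18.32
eef_pos: [627.1, -98.5, 68.4]
ee_rot: [0.687, 0.17, 0.686, -0.17]
force: [0.0, 0.2, -1.3]
grip_width: 0.662
```

```bash
python3 go.py 625.9 -100 60 62.1; python3 wc.py w11 566.5 -118.5 -117.9
```

```text
t 18.325 pos [627.1 -98.5  68.4] jaw 62.21 xaxis [ 0.002 -0.001 -1.   ] j [-0.34  0.68  1.31  0.    1.15 -1.43] F [ 0.   0.2 -1.3] g 0.662
delta tool m (current axes) [ 0.0084 -0.0019 -0.0004]
turn 0.0018 deg 0.1
delta after turn [ 0.0084 -0.0019 -0.0004]
```

View pics/w11_raw.png

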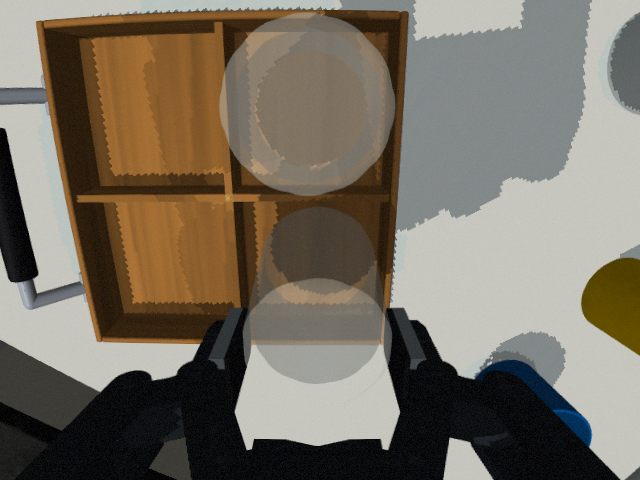

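>>> arm_command([
  [0.004, -0.001, 0, 0, 0.5],
  [0.004, 0, 0, 0, 0.5],
  [0.003, 0, 0, 0, 0.5],
  [0.002, 0, 0, 0, 0.5],
  [0, 0, 0, 0, 0.5],
])

```text
time_s: 19.0
eef_pos: [626.0, -99.5, 54.1]
ee_rot: [0.686, 0.17, 0.686, -0.17]
force: [-0.8, 0.4, -1.5]
grip_width: 0.661
```

>>> arm_command([
  [0.0015, 0, 0, 0, 0.5],
  [0.001, 0, 0, 0, 0.5],
  [0, 0, 0, 0, 0.5],
])

```text
time_s: 19.38
eef_pos: [626.7, -99.6, 53.2]
ee_rot: [0.687, 0.17, 0.686, -0.17]
force: [-3.1, 0.7, 6.5]
grip_width: 0.662
```

Contact; release and rise.

>>> arm_command([
  [0, 0, 0, 0, 0.8],
  [0, 0, 0, 0, 0.9],
  [0, 0, 0, 0, 1],
  [0, 0, 0, 0, 1],
  [-0.015, 0, 0, 0, 1],
  [-0.03, 0, 0, 0, 1],
  [-0.045, 0, 0, 0, 1],
  [-0.05, 0, 0, 0, 1],
  [-0.055, 0, 0, 0, 1],
  [-0.01, 0, 0, 0, 1],
])

```text
time_s: 20.62
eef_pos: [627.0, -99.8, 262.3]
ee_rot: [0.689, 0.17, 0.683, -0.17]
force: [-0.3, 0.3, -0.4]
grip_width: 1.0
```

```bash
python3 go.py 614 138 250 62.1; python3 wc.py w12 566.5 -118.5 -117.9
```

```text
t 20.625 pos [627.  -99.8 262.3] jaw 62.19 xaxis [ 0.008 -0.003 -1.   ] j [-0.34  0.54  1.04  0.    1.56 -1.43] F [-0.3  0.3 -0.4] g 1.0
delta tool m (current axes) [ 0.0115  0.2042 -0.1225]
turn 0.0016 deg 0.1
delta after turn [ 0.0115  0.204  -0.1229]
```

View pics/w12.png

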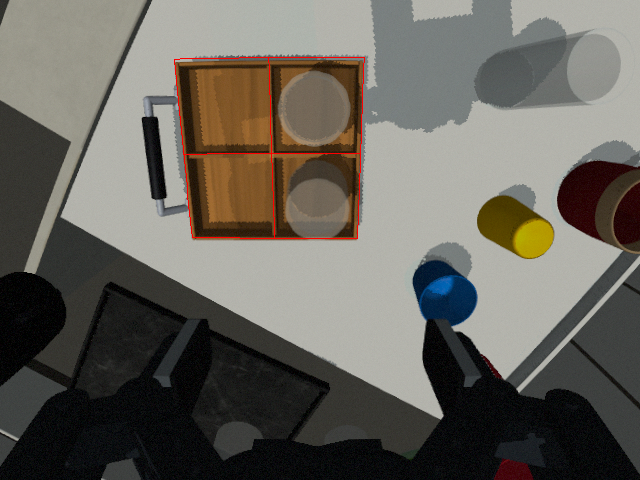

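>>> arm_command([
  [0, 0.034, -0.0204, 0, 1],
  [0, 0.034, -0.0204, 0, 1],
  [0, 0.034, -0.0204, 0, 1],
  [0, 0.034, -0.0204, 0, 1],
  [0, 0.034, -0.0204, 0, 1],
  [0, 0.034, -0.0204, 0, 1],
  [0, 0, 0, 0, 1],
])

```text
time_s: 21.55
eef_pos: [612.2, 140.4, 255.8]
ee_rot: [0.686, 0.169, 0.687, -0.169]
force: [-0.4, -0.7, 0.8]
grip_width: 1.001
```

```bash
python3 go.py 614 138 105 62.1; python3 wr.py w13 614,138,31,148; python3 -c "
import cv2
im=cv2.imread('pics/w13.png'); cv2.imwrite('pics/w13z.png',cv2.resize(im[120:420,180:460],None,fx=2,fy=2))"
```

```text
t 21.55 pos [612.2 140.4 255.8] jaw 62.38 xaxis [-0.002  0.    -1.   ] j [ 0.04  0.53  1.07  0.    1.55 -1.05] F [-0.4 -0.7  0.8] g 1.001
delta tool m (current axes) [ 0.1508 -0.0012  0.003 ]
turn 0.005 deg 0.3
delta after turn [ 0.1508 -0.0012  0.003 ]
```

View pics/w13z.png

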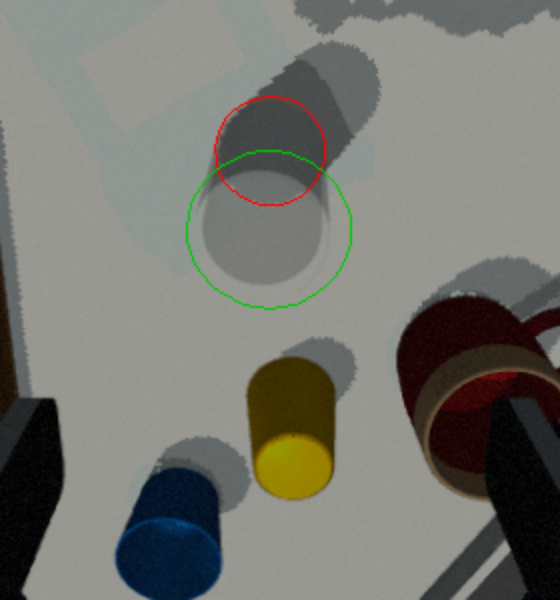

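>>> arm_command([
  [0.01, -0.002, 0.0025, 0, 1],
  [0.035, 0, 0, 0, 1],
  [0.035, 0, 0, 0, 1],
  [0.035, 0, 0, 0, 1],
  [0.025, 0, 0, 0, 1],
  [0.01, 0, 0, 0, 1],
  [0, 0, 0, 0, 1],
])

```text
time_s: 22.48
eef_pos: [614.2, 134.4, 106.5]
ee_rot: [0.686, 0.17, 0.687, -0.17]
force: [0.2, 1.0, -0.1]
grip_width: 1.0
```

```bash
python3 go.py 614 138 105 62.1; python3 wr.py w14 614,138,31,148
```

```text
t 22.475 pos [614.2 134.4 106.5] jaw 62.14 xaxis [-0.001 -0.    -1.   ] j [ 0.03  0.63  1.29 -0.    1.22 -1.06] F [ 0.2  1.  -0.1] g 1.0
delta tool m (current axes) [ 0.0015  0.0031 -0.0019]
turn 0.0007 deg 0.0
delta after turn [ 0.0015  0.0031 -0.0019]
```

View pics/w14.png

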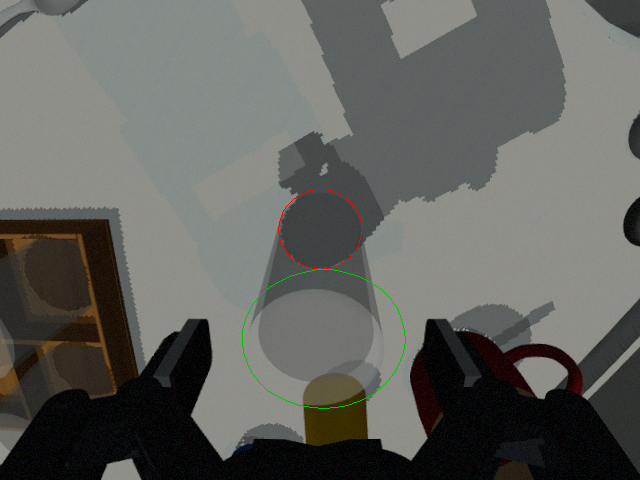

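>>> arm_command([
  [0, 0, 0, 0, 0.5],
  [0, 0, 0, 0, 0.5],
  [0, 0, 0, 0, 0.5],
  [0, 0, 0, 0, 0.5],
  [0, 0, 0, 0, 0.5],
  [-0.01, 0, 0, 0, 0.5],
  [-0.03, 0, 0, 0, 0.5],
  [-0.04, 0, 0, 0, 0.5],
  [-0.045, 0, 0, 0, 0.5],
  [-0.04, 0, 0, 0, 0.5],
  [0, 0, 0, 0, 0.5],
])

```text
time_s: 23.9
eef_pos: [615.0, 135.3, 275.3]
ee_rot: [0.688, 0.17, 0.684, -0.169]
force: [-0.0, 0.2, -2.3]
grip_width: 0.593
```

```bash
python3 go.py 584.9 -177.9 275 62.1; python3 wr.py w15 614,136,31,148,165
```

```text
t 23.9 pos [615.  135.3 275.3] jaw 62.2 xaxis [ 0.006  0.    -1.   ] j [ 0.03  0.52  1.03  0.    1.59 -1.05] F [-0.   0.2 -2.3] g 0.593
delta tool m (current axes) [ 0.     -0.2911  0.1194]
turn 0.0018 deg 0.1
delta after turn [ 0.     -0.2909  0.1199]
```

View pics/w15.png

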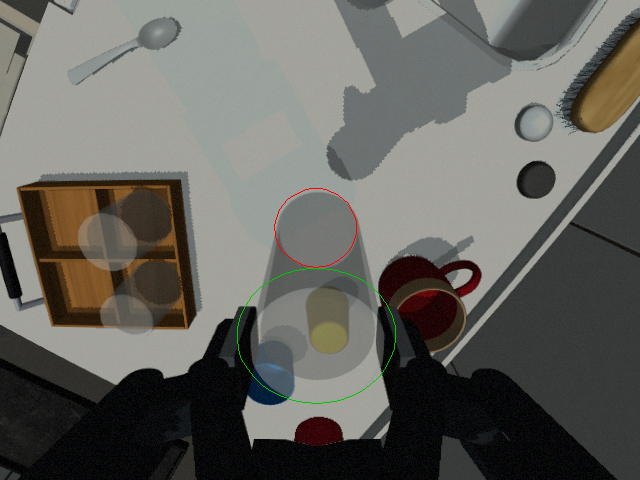

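>>> arm_command([
  [0, -0.03, 0.0122, 0, 0.5],
  [0, -0.033, 0.0136, 0, 0.5],
  [0, -0.033, 0.0136, 0, 0.5],
  [0, -0.033, 0.0136, 0, 0.5],
  [0, -0.033, 0.0136, 0, 0.5],
  [0, -0.033, 0.0136, 0, 0.5],
  [0, -0.033, 0.0136, 0, 0.5],
  [0, -0.033, 0.0136, 0, 0.5],
  [0, -0.03, 0.0122, 0, 0.5],
  [0, 0, 0, 0, 0.5],
  [0, 0, 0, 0, 0.5],
])

```text
time_s: 25.32
eef_pos: [584.0, -177.4, 270.6]
ee_rot: [0.686, 0.17, 0.687, -0.17]
force: [-0.6, -0.3, -2.1]
grip_width: 0.594
```

```bash
python3 go.py 584.9 -177.9 125 62.1; python3 wc.py w16 566.5 -118.5 -117.9
```

```text
t 25.325 pos [ 584.  -177.4  270.6] jaw 62.2 xaxis [-0.002  0.001 -1.   ] j [-0.49  0.48  1.1   0.    1.56 -1.57] F [-0.6 -0.3 -2.1] g 0.594
delta tool m (current axes) [ 1.456e-01 -1.000e-04  1.300e-03]
turn 0.0017 deg 0.1
delta after turn [ 1.456e-01 -1.000e-04  1.300e-03]
```

View pics/w16.png

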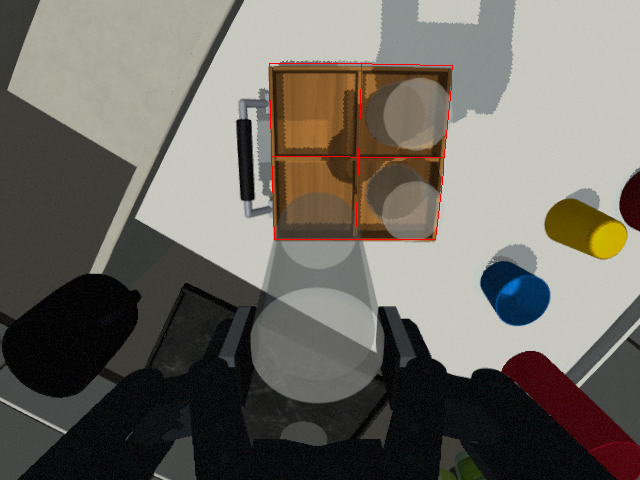

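>>> arm_command([
  [0.01, 0, 0.001, 0, 0.5],
  [0.03, 0, 0, 0, 0.5],
  [0.035, 0, 0, 0, 0.5],
  [0.03, 0, 0, 0, 0.5],
  [0.02, 0, 0, 0, 0.5],
  [0.012, 0, 0, 0, 0.5],
  [0, 0, 0, 0, 0.5],
  [0, 0, 0, 0, 0.5],
])

```text
time_s: 26.38
eef_pos: [585.6, -178.6, 135.7]
ee_rot: [0.687, 0.17, 0.686, -0.17]
force: [0.7, 0.2, -2.3]
grip_width: 0.593
```

```bash
python3 go.py 584.9 -177.9 112 62.1; python3 wr.py w17 584.9,-177.9,31,148,24
```

```text
t 26.375 pos [ 585.6 -178.6  135.7] jaw 62.2 xaxis [ 0.001 -0.001 -1.   ] j [-0.49  0.56  1.32  0.    1.25 -1.57] F [ 0.7  0.2 -2.3] g 0.593
delta tool m (current axes) [ 0.0237  0.0003 -0.001 ]
turn 0.0017 deg 0.1
delta after turn [ 0.0237  0.0003 -0.001 ]
```

View pics/w17.png

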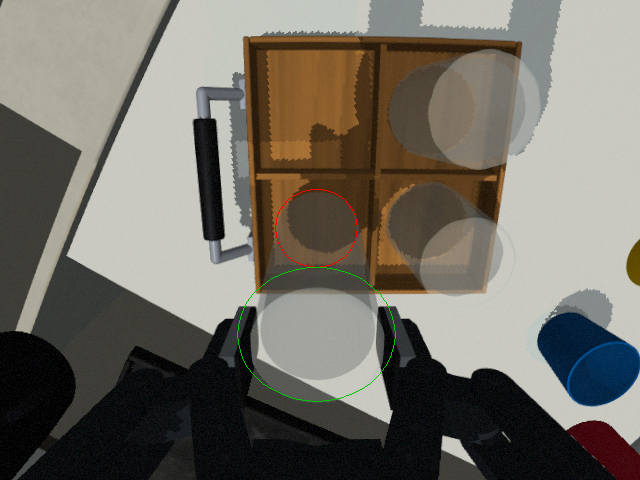

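>>> arm_command([
  [0.006, 0, 0, 0, 0.5],
  [0.006, 0, 0, 0, 0.5],
  [0.004, 0, 0, 0, 0.5],
  [0.003, 0, 0, 0, 0.5],
  [0.002, 0, 0, 0, 0.5],
  [0, 0, 0, 0, 0.5],
])

```text
time_s: 27.18
eef_pos: [585.2, -178.5, 113.7]
ee_rot: [0.686, 0.17, 0.686, -0.17]
force: [0.1, -0.3, -1.9]
grip_width: 0.59
```

>>> arm_command([
  [0.0015, 0, 0, 0, 0.5],
  [0.001, 0, 0, 0, 0.5],
  [0, 0, 0, 0, 0.5],
])

```text
time_s: 27.55
eef_pos: [585.6, -178.8, 112.1]
ee_rot: [0.687, 0.17, 0.686, -0.17]
force: [-1.1, -0.1, 4.4]
grip_width: 0.585
```

>>> arm_command([
  [0, 0, 0, 0, 0.7],
  [0, 0, 0, 0, 0.85],
  [0, 0, 0, 0, 1],
  [0, 0, 0, 0, 1],
  [0, 0, 0, 0, 1],
  [-0.015, 0, 0, 0, 1],
  [-0.03, 0, 0, 0, 1],
  [-0.04, 0, 0, 0, 1],
  [-0.045, 0, 0, 0, 1],
  [-0.03, 0, 0, 0, 1],
  [0, 0, 0, 0, 1],
])

```text
time_s: 28.92
eef_pos: [585.8, -178.8, 274.7]
ee_rot: [0.688, 0.169, 0.684, -0.17]
force: [0.4, 0.4, -0.0]
grip_width: 0.996
```

```bash
python3 go.py 446.5 293 265 62.1; python3 wr.py w18 585.5,-178.5,31,148,4
```

```text
t 28.925 pos [ 585.8 -178.8  274.7] jaw 62.19 xaxis [ 0.005 -0.003 -1.   ] j [-0.49  0.48  1.09  0.    1.56 -1.57] F [ 0.4  0.4 -0. ] g 0.996
delta tool m (current axes) [ 0.0077  0.3524 -0.3434]
turn 0.0016 deg 0.1
delta after turn [ 0.0077  0.3518 -0.344 ]
```

View pics/w18.png

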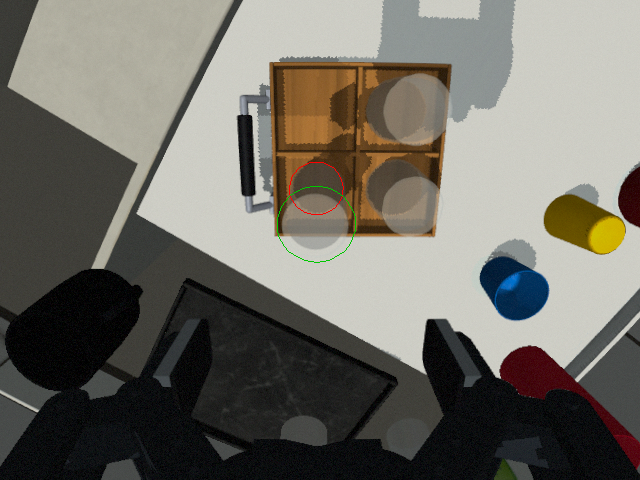

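Tall glass stands upright in the T+ cell. Now to TA.

>>> arm_command([
  [0, 0.032, -0.0312, 0, 1],
  [0, 0.032, -0.0312, 0, 1],
  [0, 0.032, -0.0312, 0, 1],
  [0, 0.032, -0.0312, 0, 1],
  [0, 0.032, -0.0312, 0, 1],
  [0, 0.032, -0.0312, 0, 1],
  [0, 0.032, -0.0312, 0, 1],
  [0, 0.032, -0.0312, 0, 1],
  [0, 0.032, -0.0312, 0, 1],
  [0, 0.032, -0.0312, 0, 1],
  [0, 0.032, -0.0312, 0, 1],
  [0, 0, 0, 0, 1],
])

```text
time_s: 30.48
eef_pos: [444.4, 294.8, 270.2]
ee_rot: [0.686, 0.168, 0.687, -0.169]
force: [0.1, -0.4, 0.2]
grip_width: 1.002
```

```bash
python3 go.py 446.5 293 106 62.1; python3 wr.py w19 446.5,293,31,150; python3 -c "
import cv2
im=cv2.imread('pics/w19.png'); cv2.imwrite('pics/w19z.png',cv2.resize(im[120:420,180:460],None,fx=2,fy=2))"
```

```text
t 30.475 pos [444.4 294.8 270.2] jaw 62.4 xaxis [-0.002 -0.    -1.   ] j [ 0.37  0.3   1.36  0.    1.48 -0.72] F [ 0.1 -0.4  0.2] g 1.002
delta tool m (current axes) [ 0.1642 -0.0004  0.003 ]
turn 0.0052 deg 0.3
delta after turn [ 0.1642 -0.0004  0.003 ]
```

View pics/w19z.png

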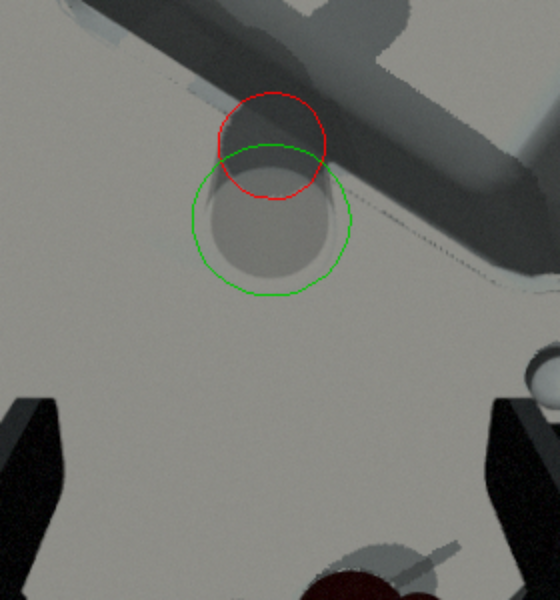

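>>> arm_command([
  [0.01, -0.0005, 0.002, 0, 1],
  [0.035, 0, 0, 0, 1],
  [0.04, 0, 0, 0, 1],
  [0.035, 0, 0, 0, 1],
  [0.028, 0, 0, 0, 1],
  [0.014, 0, 0, 0, 1],
  [0, 0, 0, 0, 1],
])

```text
time_s: 31.4
eef_pos: [447.3, 290.9, 108.7]
ee_rot: [0.686, 0.17, 0.687, -0.171]
force: [-0.0, 0.3, 0.3]
grip_width: 0.998
```

```bash
python3 go.py 446.5 293 106 62.1; python3 wr.py w20 446.5,293,31,150
```

```text
t 31.4 pos [447.3 290.9 108.7] jaw 62.13 xaxis [-0.001 -0.001 -1.   ] j [ 0.36  0.43  1.61 -0.    1.1  -0.73] F [-0.   0.3  0.3] g 0.998
delta tool m (current axes) [ 0.0027  0.0015 -0.0018]
turn 0.0006 deg 0.0
delta after turn [ 0.0027  0.0015 -0.0018]
```

View pics/w20.png

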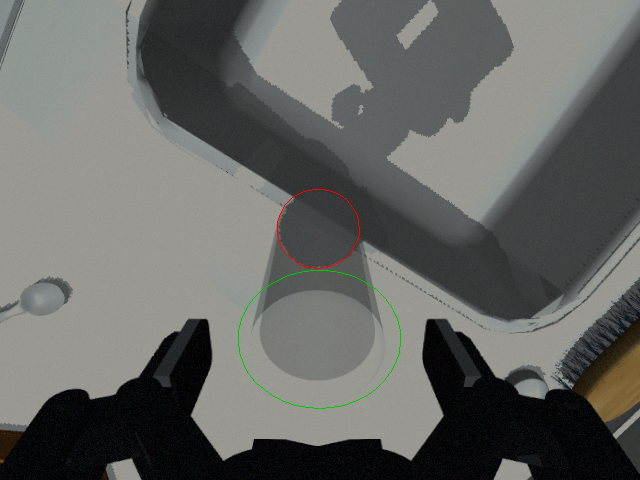

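Centred. Close and lift.

>>> arm_command([
  [0.001, 0, 0, 0, 0.5],
  [0, 0, 0, 0, 0.5],
  [0, 0, 0, 0, 0.5],
  [0, 0, 0, 0, 0.5],
  [0, 0, 0, 0, 0.5],
  [-0.01, 0, 0, 0, 0.5],
  [-0.03, 0, 0, 0, 0.5],
  [-0.04, 0, 0, 0, 0.5],
  [-0.045, 0, 0, 0, 0.5],
  [-0.04, 0, 0, 0, 0.5],
  [0, 0, 0, 0, 0.5],
])

```text
time_s: 32.83
eef_pos: [448.1, 291.9, 276.5]
ee_rot: [0.688, 0.171, 0.685, -0.169]
force: [0.2, 0.6, -2.6]
grip_width: 0.602
```

```bash
python3 go.py 507.1 -136.9 275 62.1
```

```text
t 32.825 pos [448.1 291.9 276.5] jaw 62.2 xaxis [ 0.006  0.002 -1.   ] j [ 0.36  0.29  1.35  0.    1.49 -0.73] F [ 0.2  0.6 -2.6] g 0.602
delta tool m (current axes) [ 0.0009 -0.3518  0.2522]
turn 0.0017 deg 0.1
delta after turn [ 0.0009 -0.3514  0.2528]
```

>>> arm_command([
  [0, -0.027, 0.0192, 0.0005, 0.5],
  [0, -0.033, 0.0237, 0.0005, 0.5],
  [0, -0.033, 0.0237, 0.0005, 0.5],
  [0, -0.033, 0.0237, 0, 0.5],
  [0, -0.033, 0.0237, 0, 0.5],
  [0, -0.033, 0.0237, 0, 0.5],
  [0, -0.033, 0.0237, 0, 0.5],
  [0, -0.033, 0.0237, 0, 0.5],
  [0, -0.033, 0.0237, 0, 0.5],
  [0, -0.033, 0.0237, 0, 0.5],
  [0, -0.027, 0.0192, 0, 0.5],
  [0, 0, 0, 0, 0.5],
])

```text
time_s: 34.33
eef_pos: [505.2, -137.9, 271.7]
ee_rot: [0.685, 0.172, 0.687, -0.171]
force: [0.6, 0.0, -1.8]
grip_width: 0.602
```

>>> arm_command([
  [0, 0, 0, 0, 0.5],
])

```text
time_s: 34.45
eef_pos: [505.4, -135.7, 272.6]
ee_rot: [0.686, 0.171, 0.687, -0.17]
force: [0.1, -0.4, -2.8]
grip_width: 0.603
```

```bash
python3 go.py 507.1 -136.9 130 62.1; python3 wc.py w21 566.5 -118.5 -117.9
```

```text
t 34.45 pos [ 505.4 -135.7  272.6] jaw 62.12 xaxis [-0.001  0.001 -1.   ] j [-0.49  0.27  1.39  0.    1.48 -1.57] F [ 0.1 -0.4 -2.8] g 0.603
delta tool m (current axes) [ 0.1426 -0.0003  0.0023]
turn 0.0003 deg 0.0
delta after turn [ 0.1426 -0.0003  0.0023]
```

View pics/w21.png

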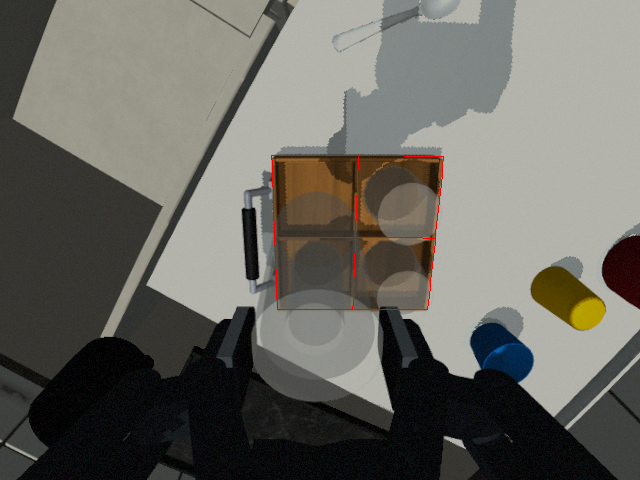

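>>> arm_command([
  [0.01, 0, 0.0015, 0, 0.5],
  [0.03, 0, 0, 0, 0.5],
  [0.035, 0, 0, 0, 0.5],
  [0.03, 0, 0, 0, 0.5],
  [0.02, 0, 0, 0, 0.5],
  [0.012, 0, 0, 0, 0.5],
  [0, 0, 0, 0, 0.5],
  [0, 0, 0, 0, 0.5],
])

```text
time_s: 35.5
eef_pos: [507.5, -137.2, 137.1]
ee_rot: [0.687, 0.17, 0.686, -0.17]
force: [-0.2, 0.5, -1.7]
grip_width: 0.604
```

```bash
python3 go.py 507.1 -136.9 114 62.1; python3 wr.py w22 507.1,-136.9,31,150,26
```

```text
t 35.5 pos [ 507.5 -137.2  137.1] jaw 62.12 xaxis [ 0.001 -0.001 -1.   ] j [-0.49  0.38  1.6   0.    1.16 -1.57] F [-0.2  0.5 -1.7] g 0.604
delta tool m (current axes) [ 0.0231  0.0001 -0.0005]
turn 0.0003 deg 0.0
delta after turn [ 0.0231  0.0001 -0.0005]
```

View pics/w22.png

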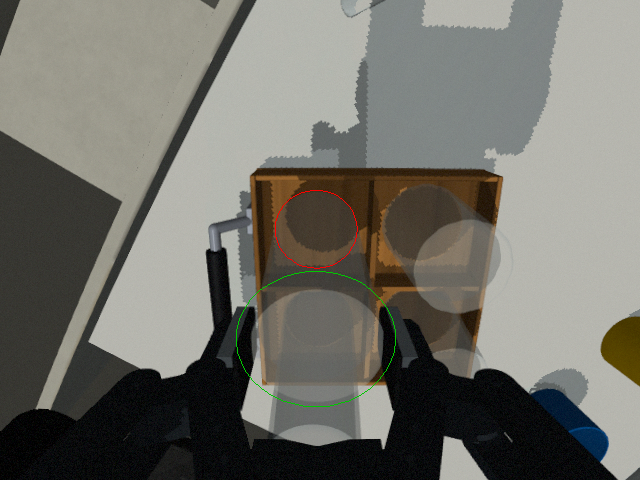

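>>> arm_command([
  [0.006, 0, 0, 0, 0.5],
  [0.006, 0, 0, 0, 0.5],
  [0.004, 0, 0, 0, 0.5],
  [0.003, 0, 0, 0, 0.5],
  [0.001, 0, 0, 0, 0.5],
  [0, 0, 0, 0, 0.5],
])

```text
time_s: 36.3
eef_pos: [507.1, -137.1, 116.3]
ee_rot: [0.686, 0.17, 0.686, -0.17]
force: [-0.2, -0.2, -1.9]
grip_width: 0.606
```

>>> arm_command([
  [0.0015, 0, 0, 0, 0.5],
  [0.001, 0, 0, 0, 0.5],
  [0, 0, 0, 0, 0.5],
])

```text
time_s: 36.67
eef_pos: [507.0, -137.1, 113.8]
ee_rot: [0.686, 0.17, 0.686, -0.17]
force: [0.2, 0.4, -1.9]
grip_width: 0.603
```

>>> arm_command([
  [0.001, 0, 0, 0, 0.5],
  [0.001, 0, 0, 0, 0.5],
  [0, 0, 0, 0, 0.5],
])

```text
time_s: 37.05
eef_pos: [508.0, -137.7, 113.5]
ee_rot: [0.687, 0.17, 0.685, -0.171]
force: [-2.0, 0.7, 10.2]
grip_width: 0.606
```

>>> arm_command([
  [0, 0, 0, 0, 0.7],
  [0, 0, 0, 0, 0.85],
  [0, 0, 0, 0, 1],
  [0, 0, 0, 0, 1],
  [0, 0, 0, 0, 1],
  [-0.015, 0, 0, 0, 1],
  [-0.03, 0, 0, 0, 1],
  [-0.04, 0, 0, 0, 1],
  [-0.045, 0, 0, 0, 1],
  [-0.03, 0, 0, 0, 1],
  [0, 0, 0, 0, 1],
])

```text
time_s: 38.42
eef_pos: [507.7, -137.4, 274.8]
ee_rot: [0.688, 0.17, 0.684, -0.171]
force: [-0.8, 0.0, 0.3]
grip_width: 1.003
```

```bash
python3 go.py; python3 wr.py w23 508,-137.5,31,150,4 585.5,-178.5,31,150,4
python3 - <<'E'
from rig import ctrl
import cv2
for n in ["scene","top"]:
    c=ctrl.capture(n); cv2.imwrite(f"pics/{n}9.png",c["color"][:,:,::-1])
E
```

```text
t 38.425 pos [ 507.7 -137.4  274.8] jaw 62.11 xaxis [ 0.005 -0.003 -1.   ] j [-0.49  0.27  1.38  0.    1.48 -1.57] F [-0.8  0.   0.3] g 1.003
```

View pics/w23.png

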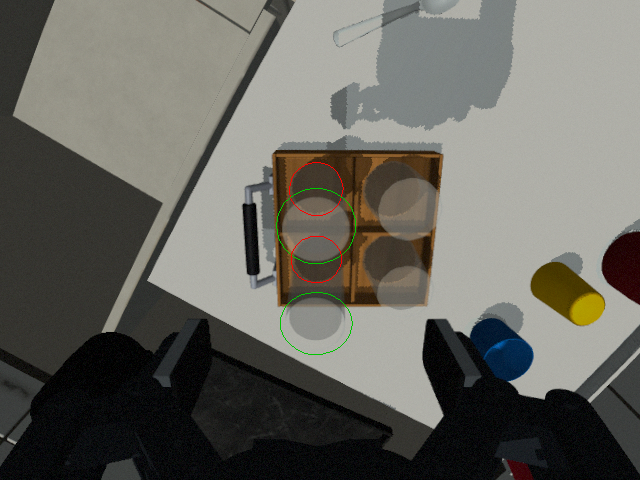

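View pics/scene9.png

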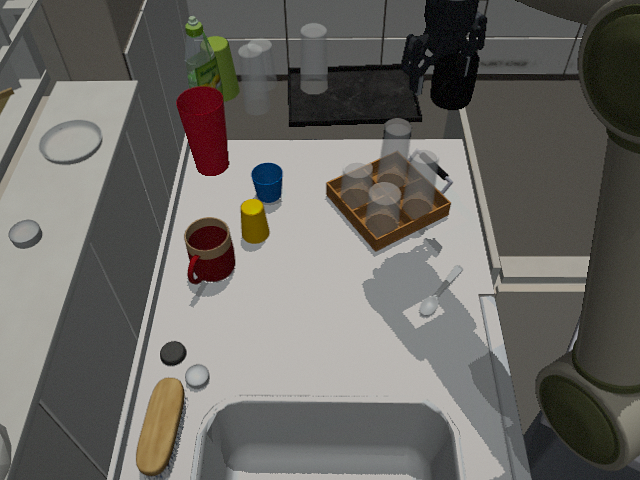

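```bash
python3 -c "
from rig import ctrl
print(ctrl.finish_job())"
```

```text
the job is handed in; nothing more can be done
None
```

All four clear glasses from beside the sink are in the wooden carrier, one to a cell. The two low ones went into the cells away from the handle first, then the two tall ones into the handle-side cells. I handed the job in at about 38.5 s of the 104 s allowed.

- **Placement:** each glass was lowered until the wrist force showed light floor contact (about 4 to 10 N), then released. The last wrist and scene pictures show all four standing upright in their cells.
- **Surroundings:** the red mug and the yellow and blue cups look unmoved in the last scene picture. The gripper was open and well clear of everything when I handed in.
- **Camera disagreement:** the scene and top cameras differed by about 4 to 7 mm in y. I settled it with the wrist camera, whose overlays matched the glasses and the carrier to within about 2 to 3 mm.
- **Grip readings:** the gripper opening read smaller than the listed glass diameters (about 0.6 to 0.7, where I expected 0.73 to 0.80). I never found out why, but no glass slipped in the grip.

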